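Index the spray fixture and snap its masking cover shut

ROBOT

A 6-joint arm with a two-finger parallel gripper is mounted at the origin on a cart in front of the work surface, level with it; the furniture and walls round the work are solid. World frame = base frame: x ahead of the robot, y to its left, z up, the work surface at z = 0. Lengths are in mm, angles in rad, forces in N, time in s.
With the tool pointing down it reaches from about 375 to 975 mm from the base axis. Payload 3.8 kg.
Tool frame: the origin (TCP) lies midway between the tips of the shut fingers; the grasp point (between the pads) lies 19 mm behind it (tcp_to_grasp is the distance from the TCP to the grasp point, in mm); z points along the fingers, y is the line along which they close (so a half turn about z gives the same grasp; the last joint's range is limited). The gripper opens to 85 mm and grips with 20 to 120 N. Pads are 22 mm wide; open, the fingers measure 114 mm over their backs; the gripper's body (76 mm by 85 mm) begins 54 mm behind the grasp point. The pads swing forward as they close: fully open they stand 13 mm farther back than shut.
Start: joints at [1.197, 0.264, 1.604, -0, 1.274, -0.037], TCP at [223.064, 637.072, 207.88] pointing down, gripper open.
Joint ranges: [-2.63, 2.63], [-0.94, 2.18], [0.31, 2.57], [-1.31, 4.45], [0, 2.66], [-2.55, 2.55]. Speed limits (rad/s): [2.57, 2.57, 3.14, 3.14, 3.14, 3.14].

INTERFACE

Orientations are given as a rotation vector (axis times angle).
In Python, from plant import * gives the robot as it stands. The module is installed in compiled form; this text tells all that it offers.
- The arm moves only by the tool carry_out, never from a script. Its argument "plan" is a list of rows, each a list of 5 numbers: the finger opening in m, from 0 to 0.0854, then the shift along the tool's x, y, z in m, then the turn about the tool's z in rad. In form: [[fingers, dx, dy, dz, twist], ...]. A call has 1 to 8 rows; each row is the pose to reach, as a shift and turn from the pose commanded when the call began, along the tool's axes at that moment; what a row does not reach only later rows make up. A row lasts 1/10 s, in which the tool goes at most 50 mm and 8.59 degrees, less where a joint would pass 70% of its speed; a pose out of reach is approached as far as the arm can. A call with a gripper value outside its range is refused whole. The fingers move at their own pace and stop on an object; "force" is the grip in N (left out, the last holds). Time passes only in rows, so rows that repeat a pose let the fingers close. It gives the time, the measured TCP pose, the force, the opening and the grip force at its end, in the units of the state.
- observe(): the state, without advancing time (a new reading comes with each control period).
- read_camera(name): name is "scene" or "top" or "wrist"; returns a dict with "color" (480x640x3 uint8, blue, green, red), "z_map" (480x640 float32, mm along the optical axis (not along the pixel's ray), 0 where there is no reading), "fx", "fy", "cx", "cy" (pixels), "world_from_camera" (4x4, takes a point from camera to world coordinates); the wrist camera has in their place "tool_from_camera" (4x4, takes a point from camera to tool coordinates, whose origin is the TCP and whose axes are the flange's). Camera axes: x right, y down, z forward; pixel columns grow to the right and rows downward; lengths in mm; the calibration is good to about 2 mm. A picture is of the moment at which its call begins: read the wrist's pose just before it.
- job_done(): hands the job in; it is judged then, once.
The state is a dict: "t": time; "joints": joint angles; "dq": joint speeds; "effort": joint torques, N m; "tcp_pos": TCP position; "ee_rot": TCP orientation; "force": force on the tool from outside, world axes, zero at the start; "torque": the same for the moment, N m; "opening": opening from 0.0 (shut) to 1.0 (fully open); "grip_force": force on a finger pad.
Only numpy, scipy, OpenCV 4.12 (cv2) and the standard library are available. Lean on these libraries where they do the work, as an engineer would, in place of code of your own. Each camera call takes 0.05 s, during which the arm holds its last target. There are 200 camera calls.

TASK

Turn the handwheel of the blue spray fixture until the one grey cap on the turntable sits where the window of the open masking cover will come down (in the middle of the front edge, nearest the catch). Then swing the hinged cover down, without slamming it, and press its front edge home until the catch snaps and holds it fully shut, without forcing it. Leave the other things on the table where they are.

Things in the scene. Friction and masses are not known exactly. Their poses are not given: they have to be found in the camera images.
- fixture: Blue tray of the spray fixture, fixed to the table. Origin: under the tray on the table top; x points to the hinge at its back, y to its left, z up. The tray spans x -80..85 mm, y -80..80, 38 high; the wing with the handwheel, at its right, spans x -50..50, y -217..-80, 14 high. The steel catch takes x -110..-80, y -24..24, up to 46 high.
- wheel_axis (a point): Point on the vertical axis of the handwheel, at fixture (0, -165, 70) mm. The wheel is a dark steel rim 90 mm wide, its top 53 mm above the table; nothing stands above it except the crank knob.
- crank (a point): Point on the axis of the black upright crank knob of the handwheel, 40 mm from the wheel's axis, 74 mm above the table. The knob is 18 mm in diameter and can be gripped 60 to 86 mm above the table; it spins freely on its pin, so a gripper can hold it and carry it round without turning. The wheel turns easily (below 2 N at the knob) and stays where it is left.
- handwheel (a joint): Angle of the handwheel (rad), positive counter-clockwise seen from above, stops at -10.4 and 6.4. It drives the turntable through gears: the turntable turns the same way by a quarter of the wheel's angle, exactly, without play.
- turntable (a joint): Angle of the aluminium turntable (rad), always a quarter of the wheel's; 0 when the grey cap stands exactly where the window will be; it starts between -2.4 and -0.6. Axis at fixture (10, 0) mm. It carries four caps (32 mm wide, tops 60 mm above the table) on a circle of 42 mm radius, 90 degrees apart: three red, one grey.
- grey_cap (a point): Top centre of the grey cap.
- cover_hinge (a point): Middle of the cover's hinge line, at fixture (85, 0, 40) mm; the line runs along the fixture's y. The cover is a bare aluminium shell, 165 mm from hinge to free edge, 164 wide, 30 deep, 0.22 kg, with a 40 mm square window that has a yellow rim.
- cover (a joint): Opening angle of the masking cover (rad): 0 fully shut, 1.57 upright; starts leaning open between 1.4 and 1.68. A stiff hinge keeps it wherever it is left; swinging it takes less than 3 N at its free edge.
- catch (a point): Middle of the sprung roller of the catch at the front of the tray, 41 mm above the table. From about 0.08 rad of cover angle it resists: 10 to 15 N at the cover's front edge push the tongue past it. It snaps at about 0.04 rad and then holds the cover at 0, on a hard stop. A cover that has not snapped stays some millimetres open. More than 40 N on the cover would bend it.
- cover_press (a point): On the cover's outer face, in the middle of the 28 mm wide plain strip between window and free edge, 14 mm from the free edge, 151 mm from the hinge line and 30 mm out from it; when shut it faces up, 70 mm above the table. z points out of the outer face. When the cover is upright the outer face looks away from the robot.
- window (a point): Centre of the window on the cover's outer face, 117 mm from the hinge line.
- mix_cup_a: A white plastic mixing cup, 60 mm wide, 42 high, a bystander; origin under its centre.
- fine_tape: A flat roll of blue tape, 74 mm wide, 12 high, a bystander; origin under its centre.
- glue_tube: A white glue tube, 126 mm long, a bystander; origin under its centre.
- spring_clamp: A black spring clamp with orange tips, 109 mm long, a bystander; origin under its centre.
- marker_a: A green and white marker pen, 135 mm long, a bystander; origin under its centre.

How it is judged (in metres and radians):
On the way, in this order (a step that is already met when the one before it is completed fails the run):
1. the grey cap stands at the window's place, the cover still open (value of joint turntable between -0.1 and 0.1 rad and value of joint cover above 0.8 rad and velocity of joint turntable between -0.05 and 0.05 rad/s), for 0.2 s.
2. the cover has snapped shut (value of joint cover below 0.02 rad), for 0.2 s.
At the end, for the whole second after the job is handed in: The turntable stands within 0.1 rad (about 4 mm) of the place where the grey cap shows whole in the window, and the cover is held shut by its catch (below 0.02 rad, 3 mm at its front edge) (value of joint turntable between -0.1 and 0.1 rad and value of joint cover below 0.02 rad); the robot touches nothing.
It fails at once if the cover is slammed: it swings down faster than 2.5 rad/s while still more than 0.12 rad open (velocity of joint cover below -2.5 rad/s and value of joint cover above 0.12 rad).
It fails at once if the cover is pressed with more than 40 N (contact force between cover and the fingers above 40 N or contact force between cover and the arm above 40 N).
It fails at once if a bystander is moved by more than 30 mm (distance of any of mix_cup_a, fine_tape, glue_tube, spring_clamp, marker_a from where it was at the start of the episode above 0.03 m).
It also fails if it takes over 72 s, if anything falls off the work surface, if the arm or the gripper's body presses on something with over 40 N, if the wrist force passes 120 N, or if a joint passes its speed limit or range.

## Working session

There is one attempt and no reset: what is moved stays moved. The work goes in short steps, Python scripts to look and compute and a tool call to move; the robot and the scene stay as the last step left them, time stands still between calls to the robot, and variables do not carry over. Pictures are saved under pics/ and viewed, at most 13 in all, crops included, and the job is handed in when it is done.

Besides the shell and the picture viewer there is one more tool, called after ">>>" as name([rows], argument=value, ...), one row to a line, values as JSON. carry_out: Moves the arm, as the interface text tells. Its arguments: {"type":"object","properties":{"plan":{"type":"array"},"force":{"type":"number"}},"required":["plan"]}

```bash
mkdir -p pics; cat > h.py <<'E'
from plant import *
import numpy as np, cv2
from scipy.spatial.transform import Rotation as R
def snap(n,f):
    c=read_camera(n); cv2.imwrite(f'pics/{f}.png',c['color']); np.savez(f'{f}.npz',**c); return c
def pt(c,u,v,z=None):
    z=c['z_map'][v,u] if z is None else z
    p=np.array([(u-c['cx'])/c['fx']*z,(v-c['cy'])/c['fy']*z,z,1.])
    return (c['world_from_camera']@p)[:3]
def ray(c,u,v,h):
    a=pt(c,u,v,1.);o=c['world_from_camera'][:3,3];d=a-o
    return o+d*(h-o[2])/d[2]
E
python3 - <<'E'
from h import *
print(observe())
for n in('scene','top'): c=snap(n,n+'0'); print(c['world_from_camera'],c['fx'])
E
```

```text
{'t': 0.0, 'joints': array([ 1.19709669e+00,  2.64722068e-01,  1.60539739e+00, -3.47290949e-05,
        1.27371823e+00, -3.68788727e-02]), 'dq': array([ 0.00173507,  0.0011813 , -0.00067729,  0.00066893, -0.00080684,
        0.00067834]), 'effort': array([-1.38878837e-03, -5.15104723e+01, -3.67322159e+01, -7.14127236e-05,
        1.26037587e-02,  1.54174973e-05]), 'tcp_pos': array([222.78661198, 636.32510151, 206.5704203 ]), 'ee_rot': array([-0.52649202, -3.09672851,  0.0034626 ]), 'force': array([-0.08739662,  0.89922169,  0.17430153]), 'torque': array([-0.01095003,  0.01511336, -0.06021712]), 'grip_force': 0.0, 'opening': 0.9990985416535781}
[[ 7.58300395e-01 -3.38425996e-01  5.57178927e-01  5.37015652e+01]
 [-6.51506716e-01 -4.23301466e-01  6.29567207e-01 -3.63150075e+02]
 [ 2.27927473e-02 -8.40406874e-01 -5.41476478e-01  5.33719543e+02]
 [ 0.00000000e+00  0.00000000e+00  0.00000000e+00  1.00000000e+00]] 510.8984562194632
[[-1.95634524e-02 -9.96048514e-01  8.66292621e-02  4.30477124e+02]
 [-9.99714975e-01  2.06739056e-02  1.19398064e-02  1.61262739e+02]
 [-1.36835916e-02 -8.63709867e-02 -9.96169068e-01  1.21199530e+03]
 [ 0.00000000e+00  0.00000000e+00  0.00000000e+00  1.00000000e+00]] 605.5600252726683
```

View pics/scene0.png

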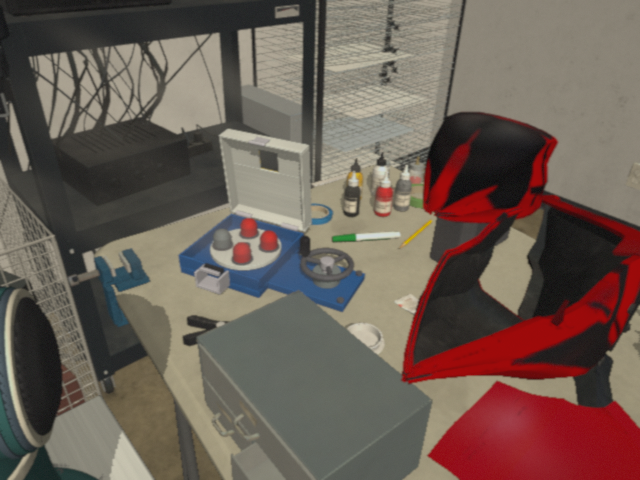

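View pics/top0.png

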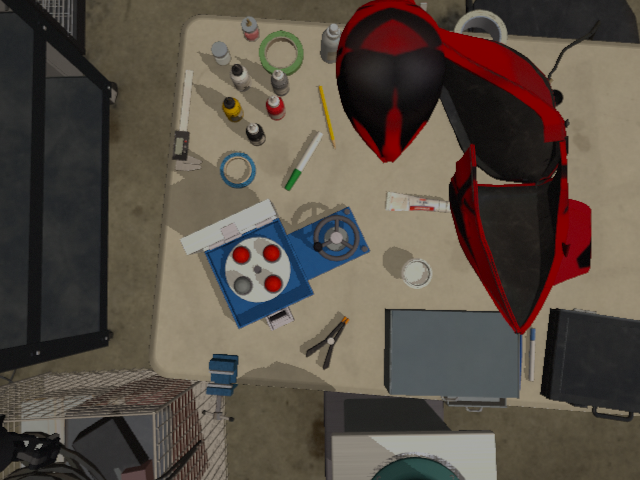

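The scene view shows the open cover at (265,170), the caps at (245,240) and the wheel at (327,265). In the top view the caps are at (241,256), (272,254) and (273,284), with the grey one at (243,286). The wheel hub is at (336,238), the knob at (318,246) and the catch at (280,318).

```bash
python3 - <<'E'
from h import *
c=dict(np.load('top0.npz')); 
im=cv2.resize(c['color'][180:340,170:380],None,fx=3.8,fy=3.8,interpolation=cv2.INTER_CUBIC); cv2.imwrite('pics/crop.png',im)
b=c['color'].astype(int); m=((b[...,2]>120)&(b[...,1]<80)).astype(np.uint8); m[:220]=0;m[330:]=0;m[:,330:]=0
n,l,s,ce=cv2.connectedComponentsWithStats(m)
for i in range(1,n):
    if s[i,4]>50: u,v=ce[i]; print(u,v,s[i],pt(c,int(round(u)),int(round(v))), ray(c,u,v,58))
for u,v in[(243,286),(258,270),(336,238),(318,246),(268,206),(185,245),(280,320)]: print(u,v,pt(c,u,v))
E
```

```text
272.0289855072464 253.2391304347826 [266 247  13  14 138] [504.49923381 263.77364949  58.75232398] [504.08870401 263.79102134  58.        ]
241.22695035460993 254.91489361702128 [235 249  14  13 141] [502.04730897 323.47794781  56.09501031] [502.08343445 322.77462442  58.        ]
273.6115107913669 284.0 [267 278  14  13 139] [445.34827268 260.45697938  61.95993848] [445.41406877 261.53829129  58.        ]
243 286 [442.76810849 319.89791681  58.03338661]
258 270 [473.64627493 294.13219419  29.99421321]
336 238 [530.97802932 140.92478087  55.67647414]
318 246 [513.82605833 175.29225727  89.28071351]
268 206 [573.80826577 256.1529161  208.35852845]
185 245 [511.58378787 396.53676818 203.84084514]
280 320 [376.37760977 251.77417936  39.34516929]
```

View pics/crop.png

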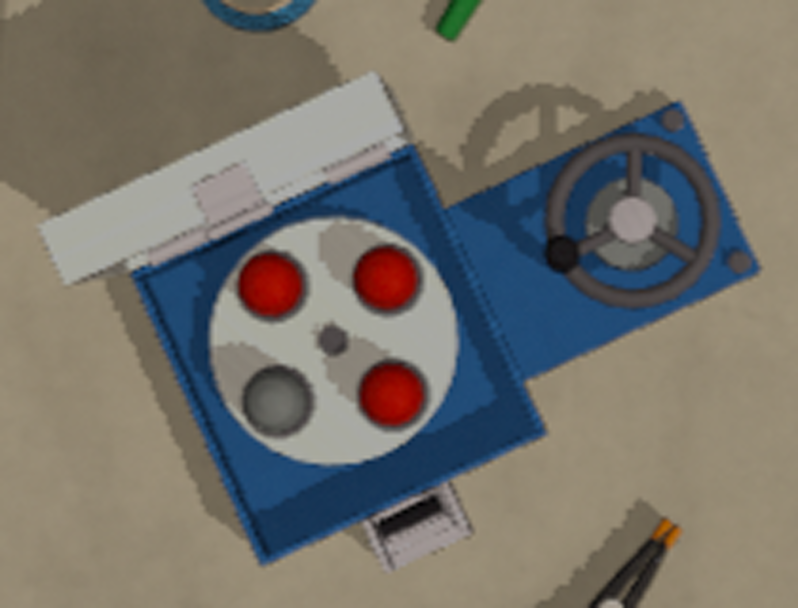

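>>> carry_out([
  [0.05, -0.04, -0.032, 0, 0],
  [0.05, -0.078, -0.062, 0, 0],
  [0.05, -0.117, -0.093, 0, 0],
  [0.05, -0.156, -0.124, 0, 0],
  [0.05, -0.195, -0.155, 0, 0],
  [0.05, -0.234, -0.186, 0, 0],
  [0.05, -0.273, -0.217, 0, 0],
  [0.05, -0.31, -0.247, 0, 0],
])

```text
t: 0.9
tcp_pos: [434.5, 299.4, 207.6]
ee_rot: [-0.526, -3.097, 0.001]
force: [1.5, -0.2, 0.4]
opening: 0.582
grip_force: 0.0
```

>>> carry_out([
  [0.05, -0.039, -0.031, 0, 0],
  [0.05, -0.078, -0.062, 0, 0],
  [0.05, -0.11, -0.088, 0, 0],
  [0.05, -0.118, -0.093, 0, 0],
  [0.05, -0.118, -0.093, 0, 0],
  [0.05, -0.118, -0.093, 0, 0],
])

```text
t: 1.5
tcp_pos: [514.0, 175.4, 207.4]
ee_rot: [-0.527, -3.096, -0.0]
force: [0.6, 0.8, -0.4]
opening: 0.586
grip_force: 0.0
```

```bash
python3 - <<'E'
from h import *
s=observe(); print(s)
c=snap('wrist','w0'); M=np.eye(4);M[:3,:3]=R.from_rotvec(s['ee_rot']).as_matrix();M[:3,3]=s['tcp_pos']
W=M@c['tool_from_camera']; np.savez('w0.npz',**c,world_from_camera=W); print(W)
E
```

```text
{'t': 1.5, 'joints': array([ 2.82407613e-01,  1.52849985e-02,  1.88625591e+00,  8.18348882e-04,
        1.24115131e+00, -9.51711300e-01]), 'dq': array([ 0.02558423, -0.0059749 ,  0.0027319 , -0.00157369, -0.00125107,
       -0.00209616]), 'effort': array([-9.19633638e-01, -3.71004403e+01, -3.65274382e+01, -7.90128205e-02,
       -2.26419809e-02, -6.95690193e-03]), 'tcp_pos': array([513.96753295, 175.36050306, 207.44445893]), 'ee_rot': array([-5.26545800e-01, -3.09580649e+00, -3.41987643e-04]), 'force': array([ 0.56849351,  0.82230227, -0.37562876]), 'torque': array([-0.00097753,  0.01989186, -0.0115518 ]), 'grip_force': 0.0, 'opening': 0.5855054295002854}
[[ 3.30622278e-01  8.95010225e-01  2.99408761e-01  4.38107531e+02]
 [ 9.43763143e-01 -3.13477236e-01 -1.05086400e-01  2.03366727e+02]
 [-1.95571884e-04  3.17314859e-01 -9.48320221e-01  3.73035309e+02]
 [ 0.00000000e+00  0.00000000e+00  0.00000000e+00  1.00000000e+00]]
```

View pics/w0.png

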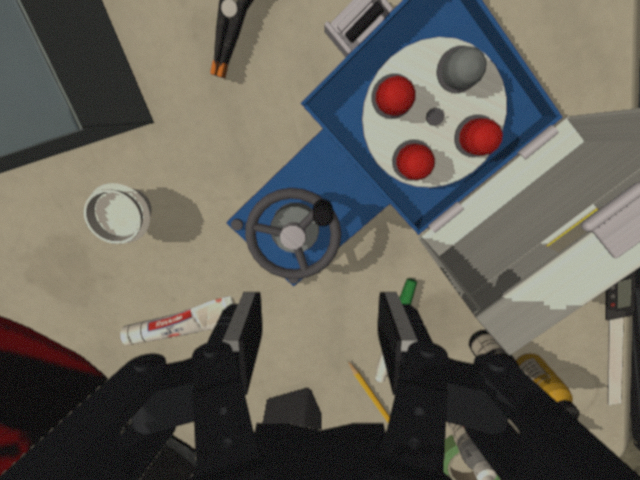

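The wrist view shows the knob top at (323,211), the wheel hub at (292,237) and the caps at (395,96), (414,161), (480,136), grey at (462,68).

```bash
python3 - <<'E'
from h import *
c=dict(np.load('w0.npz'))
for u,v,h in[(323,209,86),(292,237,56),(293,234,50),(435,116,31)]: print(pt(c,u,v),ray(c,u,v,h))
g=[ray(c,u,v,59) for u,v in[(395,95),(414,160),(480,136),(462,67)]]; print(g,np.mean(g,0))
E
```

```text
[509.97735788 181.04265811  88.47582334] [510.60266474 180.84842649  86.        ]
[534.16260228 142.89221948  54.60406145] [533.74151616 143.15732756  56.        ]
[531.5603971  144.89707523  55.24358894] [533.10237691 143.93232127  50.        ]
[476.94011673 298.1362407   30.90799974] [476.92967439 298.11075656  31.        ]
[array([447.53242781, 263.94711016,  59.        ]), array([502.47727898, 265.24195727,  59.        ]), array([501.46557884, 321.75683143,  59.        ]), array([445.04834592, 318.93242661,  59.        ])] [474.13090789 292.46958137  59.        ]
```

```bash
python3 - <<'E'
from h import *
from scipy.optimize import least_squares
for f in('w0','top0'):
    c=dict(np.load(f+'.npz')); v,u=np.mgrid[:480,:640]; z=c['z_map']
    P=np.stack([(u-c['cx'])/c['fx']*z,(v-c['cy'])/c['fy']*z,z,0*z+1],-1)@c['world_from_camera'].T
    b=c['color'].max(2)
    d=np.hypot(P[...,0]-532,P[...,1]-140)
    rim=(d>32)&(d<54)&(P[...,2]>40)&(P[...,2]<62)
    q=P[rim][:,:2]
    s=least_squares(lambda x:np.hypot(q[:,0]-x[0],q[:,1]-x[1])-x[2],[532,140,40],loss='soft_l1').x
    k=P[(d<60)&(P[...,2]>76)]; t=P[(d<60)&(P[...,2]>82)]
    print(f,rim.sum(),s,'knob',len(k),np.median(k,0)[:3],(k.min(0)+k.max(0))[:2]/2,np.ptp(k,0),np.mean(t,0))
    hsv=cv2.cvtColor(c['color'],cv2.COLOR_BGR2HSV)
    red=((hsv[...,0]<8)|(hsv[...,0]>172))&(hsv[...,1]>150)&(np.hypot(P[...,0]-474,P[...,1]-292)<70)&(P[...,2]>57)
    n,l,st,ce=cv2.connectedComponentsWithStats(red.astype(np.uint8))
    print([P[l==i][:,:3].mean(0).round(1) for i in range(1,n) if st[i,4]>20])
E
```

```text
w0 2516 [532.70234786 143.97029316  39.68254984] knob 31928 [494.8555113  151.37070388 304.71486724] [508.56106857 158.9549979 ] [ 52.71591295  81.5179874  249.30976685   0.        ] [497.01319873 151.15629512 296.44437313   1.        ]
[array([448.3, 266.9,  58.5]), array([505.1, 328.3,  58.6]), array([507.3, 269.4,  58.5])]
top0 631 [531.87261548 140.42624452  39.80761911] knob 73 [513.82605833 175.3868096   87.73166023] [513.42344053 176.25781933] [16.78452123 16.84150845 14.9642864   0.        ] [513.80391071 175.63644798  87.54838542   1.        ]
[array([504.2, 325.7,  58.7]), array([505.1, 266.4,  59.1]), array([446.7, 264.5,  59.1])]
```

>>> carry_out([
  [0.05, 0.001, 0.002, 0.04, 0],
  [0.05, 0.001, 0.002, 0.08, 0],
  [0.05, 0.001, 0.002, 0.11, 0],
  [0.05, 0.001, 0.002, 0.13, 0],
  [0.05, 0.001, 0.002, 0.146, 0],
  [0.05, 0.001, 0.002, 0.146, 0],
])

```text
t: 2.15
tcp_pos: [510.9, 177.9, 59.0]
ee_rot: [-0.522, -3.092, 0.004]
force: [-0.7, -0.7, -0.4]
opening: 0.586
grip_force: 0.0
```

>>> carry_out([
  [0.012, 0, 0, 0, 0],
  [0.012, 0, 0, 0, 0],
  [0.012, 0, 0, 0, 0],
  [0.012, 0, 0, 0, 0],
  [0.012, 0, 0, 0, 0],
  [0.012, 0, 0, 0, 0],
], force=25)

```text
t: 2.75
tcp_pos: [515.4, 177.6, 63.2]
ee_rot: [0.527, 3.095, 0.003]
force: [-1.6, 3.1, 6.4]
opening: 0.142
grip_force: 22.3
```

```bash
python3 - <<'E'
from h import *
s=observe(); print(s['tcp_pos'],s['opening'],s['grip_force'],s['force'])
c=snap('wrist','w1'); cv2.imwrite('pics/w1c.png',cv2.resize(c['color'][160:480,120:520],(800,640))[:600])
E
```

```text
[515.36914636 177.63037111  63.16008764] 0.14214362508352377 22.263961759745143 [-1.61735685  3.09368927  6.4424661 ]
```

View pics/w1c.png

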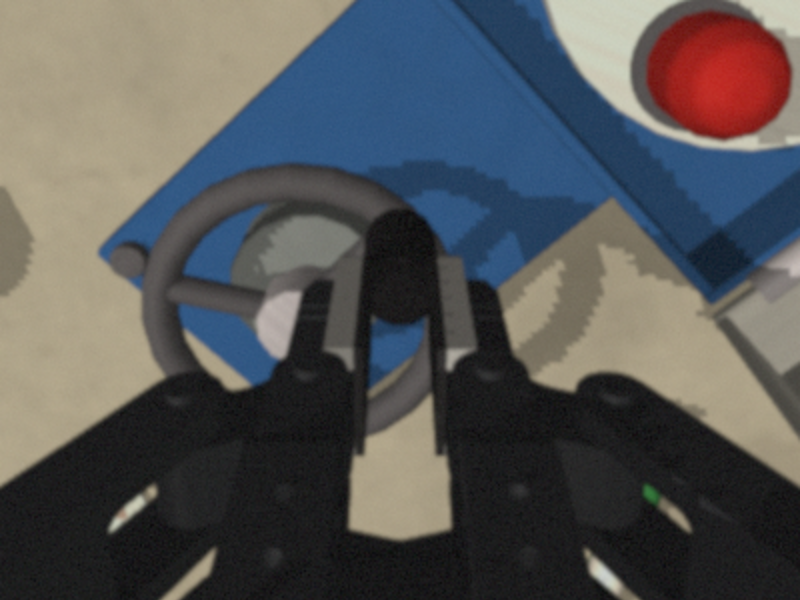

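The gripper holds the black knob between the pads (about (400,265) in the crop).

```bash
python3 - <<'E'
from h import *
C=np.array([532.3,141.8]); p0=np.array([515.4,177.6]); X=R.from_rotvec(observe()['ee_rot']).as_matrix()[:2,:2]
r=np.hypot(*(p0-C)); a0=np.arctan2(*(p0-C)[::-1]); print(r,np.degrees(a0))
P=np.array([C+39.8*np.array([np.cos(a),np.sin(a)]) for a in a0+np.linspace(0,np.radians(24+360-np.degrees(a0)),25)]);P[0]=p0
for k in(0,8,16): print(((P[k+1:k+9]-P[k])@X).round(1).tolist())
E
```

```text
39.588508433635106 115.27045165891369
[[5.1, -5.8], [8.8, -12.6], [11.2, -20.0], [12.0, -27.8], [11.3, -35.5], [9.2, -43.0], [5.6, -49.9], [0.8, -55.9]]
[[-5.9, -5.0], [-12.7, -8.8], [-20.1, -11.2], [-27.8, -12.1], [-35.6, -11.4], [-43.0, -9.3], [-50.0, -5.8], [-56.1, -1.0]]
[[-5.1, 5.9], [-8.9, 12.7], [-11.3, 20.0], [-12.3, 27.7], [-11.7, 35.5], [-9.7, 43.0], [-6.2, 49.9], [-1.4, 56.1]]
```

>>> carry_out([
  [0.012, 0.0051, -0.0058, -0.001, 0],
  [0.012, 0.0088, -0.0126, -0.002, 0],
  [0.012, 0.0112, -0.02, -0.002, 0],
  [0.012, 0.012, -0.0278, -0.002, 0],
  [0.012, 0.0113, -0.0355, -0.002, 0],
  [0.012, 0.0092, -0.043, -0.002, 0],
  [0.012, 0.0056, -0.0499, -0.002, 0],
  [0.012, 0.0008, -0.0559, -0.002, 0],
])

```text
t: 3.6
tcp_pos: [496.9, 124.5, 64.4]
ee_rot: [0.527, 3.093, 0.004]
force: [6.7, 4.5, -2.9]
opening: 0.145
grip_force: 11.0
```

>>> carry_out([
  [0.012, -0.0059, -0.005, 0, 0],
  [0.012, -0.0127, -0.0088, 0, 0],
  [0.012, -0.0201, -0.0112, 0, 0],
  [0.012, -0.0278, -0.0121, 0, 0],
  [0.012, -0.0356, -0.0114, 0, 0],
  [0.012, -0.043, -0.0093, 0, 0],
  [0.012, -0.05, -0.0058, 0, 0],
  [0.012, -0.0561, -0.001, 0, 0],
])

```text
t: 4.4
tcp_pos: [547.6, 104.8, 64.1]
ee_rot: [-0.527, -3.096, 0.001]
force: [-2.5, 2.3, 3.9]
opening: 0.144
grip_force: 13.7
```

>>> carry_out([
  [0.012, -0.0051, 0.0059, 0, 0],
  [0.012, -0.0089, 0.0127, 0, 0],
  [0.012, -0.0113, 0.02, 0, 0],
  [0.012, -0.0123, 0.0277, 0, 0],
  [0.012, -0.0117, 0.0355, 0, 0],
  [0.012, -0.0097, 0.043, 0, 0],
  [0.012, -0.0062, 0.0499, 0, 0],
  [0.012, -0.0014, 0.0561, 0, 0],
])

```text
t: 5.2
tcp_pos: [569.3, 158.9, 64.3]
ee_rot: [0.526, 3.094, 0.003]
force: [4.3, 0.2, 1.3]
opening: 0.142
grip_force: 12.4
```

>>> carry_out([
  [0.012, 0, 0, 0, 0],
  [0.012, 0, 0, 0, 0],
])

```text
t: 5.4
tcp_pos: [568.8, 159.7, 64.3]
ee_rot: [0.526, 3.095, 0.005]
force: [5.0, 2.6, 1.1]
opening: 0.142
grip_force: 12.3
```

```bash
python3 - <<'E'
from h import *
s=observe(); print(s['tcp_pos'],s['opening'],s['force'])
c=snap('top','t1'); cv2.imwrite('pics/t1c.png',cv2.resize(c['color'][180:340,170:380],None,fx=3.8,fy=3.8))
E
```

```text
[568.84484602 159.66593585  64.27726651] 0.14187691468614747 [5.00999355 2.64012313 1.07085834]
```

View pics/t1c.png

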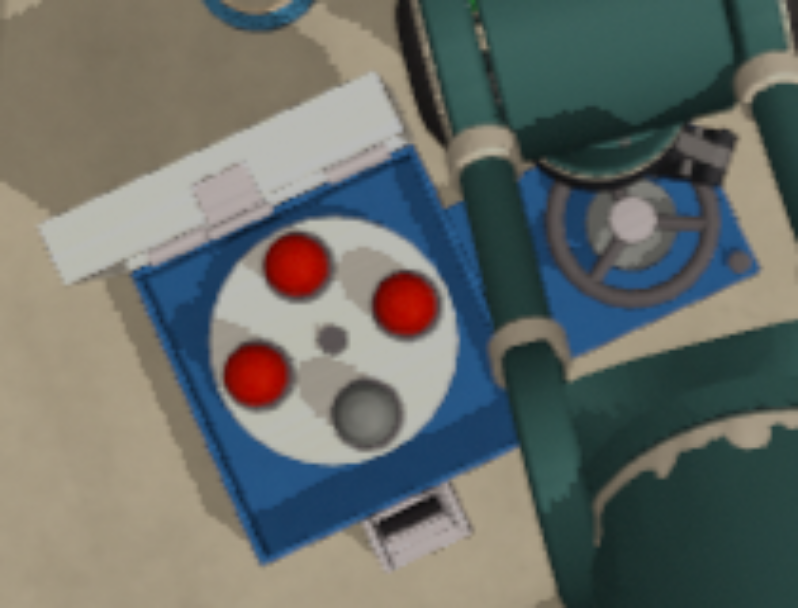

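Grey cap is now at (367,413) in the crop, pointing at the catch (415,520).

>>> carry_out([
  [0.06, 0, 0, 0, 0],
  [0.06, 0, 0, 0, 0],
  [0.06, 0, 0, 0, 0],
  [0.06, 0, 0, 0, 0],
])

```text
t: 5.85
tcp_pos: [566.7, 157.3, 63.2]
ee_rot: [-0.526, -3.095, 0.001]
force: [-0.4, 0.3, 0.0]
opening: 0.702
grip_force: 0.0
```

>>> carry_out([
  [0.06, 0, 0, -0.03, 0],
  [0.06, 0, 0, -0.07, 0],
  [0, 0, 0, -0.12, 0],
  [0, 0, 0, -0.17, -0.12],
  [0, 0, 0, -0.21, -0.25],
  [0, 0, 0, -0.21, -0.39],
  [0, 0, 0, -0.21, -0.53],
  [0, 0, 0, -0.21, -0.66],
])

```text
t: 6.65
tcp_pos: [567.5, 157.3, 274.4]
ee_rot: [-0.514, 3.099, 0.0]
force: [0.2, 0.0, 0.4]
opening: -0.003
grip_force: 0.0
```

>>> carry_out([
  [0, 0, 0, 0, -0.09],
  [0, 0, 0, 0, -0.09],
  [0, 0, 0, 0, -0.09],
])

```text
t: 6.95
tcp_pos: [567.4, 157.3, 273.6]
ee_rot: [0.641, -3.075, -0.0]
force: [-0.3, 0.9, -0.0]
opening: 0.001
grip_force: 0.0
```

```bash
cat >> h.py <<'E'
yaw=np.radians(23.5); F=np.array([[np.cos(yaw),-np.sin(yaw)],[np.sin(yaw),np.cos(yaw)]])
AX=np.array([476.,296.3])
def tofix(p): q=(np.asarray(p)[...,:2]-AX)@F; q[...,0]+=10; return q
def toworld(q): return AX+F@(np.array(q[:2])-[10,0])
E
python3 - <<'E'
from h import *
s=observe(); X=R.from_rotvec(s['ee_rot']).as_matrix(); print(s['t'],s['tcp_pos'],X.round(3).tolist(),tofix(s['tcp_pos']),s['opening'],s['joints'])
for n in('top','scene'):
    c=snap(n,n+'2'); v,u=np.mgrid[:480,:640]; z=c['z_map']
    P=np.stack([(u-c['cx'])/c['fx']*z,(v-c['cy'])/c['fy']*z,z,0*z+1],-1)@c['world_from_camera'].T
    q=tofix(P); h=P[...,2]
    hsv=cv2.cvtColor(c['color'],cv2.COLOR_BGR2HSV)
    red=((hsv[...,0]<8)|(hsv[...,0]>172))&(hsv[...,1]>150)&(np.hypot(q[...,0]-10,q[...,1])<70)&(h>57)
    k,l,st,ce=cv2.connectedComponentsWithStats(red.astype(np.uint8))
    for i in range(1,k):
        if st[i,4]>20:
            a=q[l==i].mean(0); print(n,'red',a.round(1),np.degrees(np.arctan2(a[1],a[0]-10)).round(1))
    m=(abs(q[...,1])<80)&(q[...,0]>50)&(q[...,0]<170)
    for lo in(80,110,140,160,180,195,205):
        w=m&(h>lo)&(h<lo+12); print(lo,w.sum(),np.percentile(q[...,0][w],[5,50,95]).round(1) if w.any() else '',h[w].max() if w.any() else '')
E
```

```text
6.95 [567.38751828 157.34969328 273.63231737] [[-0.917, -0.399, -0.001], [-0.399, 0.917, -0.0], [0.001, 0.0, -1.0]] [  38.40153888 -163.86646645] 0.0012558700756171214 [ 2.28205910e-01  6.78207803e-02  1.71025071e+00  2.74351194e-05
  1.36410204e+00 -1.75347684e+00]
top red [50.8  0.2] 0.3
top red [  9.4 -43.3] -90.8
top red [ 8.  41.5] 92.8
80 3 [78.1 80.1 81.9] 90.35805122793613
110 3 [76.  76.3 77.6] 119.23883961570255
140 3 [71.9 72.6 73.6] 150.7859308405873
160 2 [70.3 70.5 70.6] 171.12735942060135
180 2 [67.3 67.9 68.6] 190.46227938393827
195 1561 [66.8 80.1 94.5] 206.99784442766747
205 785 [60.7 83.6 94.8] 211.82289354202248
scene red [48.9 -2.2] -3.3
scene red [ 4.6 38.8] 97.9
scene red [  7.  -44.1] -93.9
80 396 [ 90.6 106.3 108.7] 91.97126950942106
110 424 [ 83.4 102.9 105.5] 121.96594305514424
140 354 [ 77.7  99.9 102.2] 151.98694033053812
160 371 [74.5 97.4 99.9] 171.9983538072894
180 278 [71.7 95.5 97.9] 190.96953469481485
195 816 [66.2 78.4 94.9] 206.99039767624168
205 362 [58.8 87.3 95.9] 209.27482639638816
```

>>> carry_out([
  [0, -0.02, 0.033, 0, 0],
  [0, -0.042, 0.07, 0, 0],
  [0, -0.066, 0.108, 0, 0],
  [0, -0.086, 0.14, 0, 0],
  [0, -0.1, 0.164, 0, 0],
  [0, -0.1, 0.164, 0.03, 0],
  [0, -0.1, 0.164, 0.06, 0],
  [0, -0.1, 0.164, 0.083, 0],
])

```text
t: 7.85
tcp_pos: [592.6, 348.0, 188.6]
ee_rot: [0.644, -3.073, 0.001]
force: [0.7, -0.1, -1.0]
opening: -0.007
grip_force: 0.0
```

>>> carry_out([
  [0, 0, 0, 0, 0],
  [0, 0, 0, 0, 0],
])

```text
t: 8.05
tcp_pos: [593.2, 347.7, 190.6]
ee_rot: [0.643, -3.074, 0.001]
force: [-0.3, -0.8, -0.0]
opening: -0.003
grip_force: 0.0
```

```bash
python3 - <<'E'
from h import *
s=observe(); p=s['tcp_pos']; print(s['t'],p,tofix(p),s['force'],s['joints'],R.from_rotvec(s['ee_rot']).as_matrix()[:,0])
h=12
th=np.linspace(1.47,0.10,33); S=np.interp(th,[0.1,1.47],[162,148])
x=85-(S*np.cos(th)-30*np.sin(th))+h; w=40+S*np.sin(th)+30*np.cos(th)
Q=np.c_[x,w]; print(Q[[0,8,16,24,32]].round(1))
for k in(0,8,16,24): d=Q[k+1:k+9]-Q[k]; print(np.c_[-d[:,0],-d[:,1]].round(0).astype(int).tolist(), Q[k])
E
```

```text
8.05 [593.15952802 347.69585715 190.6326134 ] [137.93637567   0.41583587] [-0.3118368  -0.79657381 -0.03101561] [ 4.93957851e-01  2.98422451e-01  1.59237668e+00  2.27056404e-05
  1.25200060e+00 -1.48939424e+00] [-0.91610129 -0.4009451   0.00120484]
[[112.  190.3]
 [ 59.1 189.7]
 [  8.6 170.8]
 [-33.4 135. ]
 [-61.2  86. ]]
[[7, -1], [13, -2], [20, -2], [26, -2], [33, -2], [40, -1], [46, -1], [53, 1]] [111.95512195 190.26757577]
[[7, 1], [13, 3], [20, 5], [26, 7], [32, 10], [38, 13], [45, 16], [51, 19]] [ 59.11897678 189.72400636]
[[6, 4], [12, 7], [17, 12], [22, 16], [28, 21], [33, 25], [37, 31], [42, 36]] [  8.55957371 170.77955115]
[[4, 5], [8, 11], [12, 17], [16, 23], [19, 29], [22, 36], [25, 42], [28, 49]] [-33.38791182 134.98022136]
```

>>> carry_out([
  [0, 0.006, 0, 0, 0],
  [0, 0.012, 0, 0, 0],
  [0, 0.018, 0, 0, 0],
  [0, 0.022, 0, 0, 0],
  [0, 0.026, 0, 0, 0],
  [0, 0.03, 0, 0, 0],
  [0, 0.03, 0, 0, 0],
])

```text
t: 8.75
tcp_pos: [565.4, 335.5, 190.9]
ee_rot: [0.644, -3.075, 0.0]
force: [-0.1, -0.3, -0.6]
opening: 0.001
grip_force: 0.0
```

>>> carry_out([
  [0, 0.005, 0, -0.001, 0],
  [0, 0.01, 0, -0.002, 0],
  [0, 0.016, 0, -0.002, 0],
  [0, 0.022, 0, -0.002, 0],
  [0, 0.029, 0, -0.002, 0],
  [0, 0.036, 0, -0.001, 0],
  [0, 0.042, 0, -0.001, 0],
  [0, 0.049, 0, 0.001, 0],
])

```text
t: 9.55
tcp_pos: [520.7, 316.0, 190.1]
ee_rot: [-0.644, 3.074, 0.0]
force: [-0.3, -0.5, -0.2]
opening: 0.002
grip_force: 0.0
```

```bash
python3 - <<'E'
from h import *
c=snap('scene','s3'); cv2.imwrite('pics/s3c.png',cv2.resize(c['color'][20:320,120:420],(600,600)))
E
```

```text
(no output)
```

View pics/s3c.png

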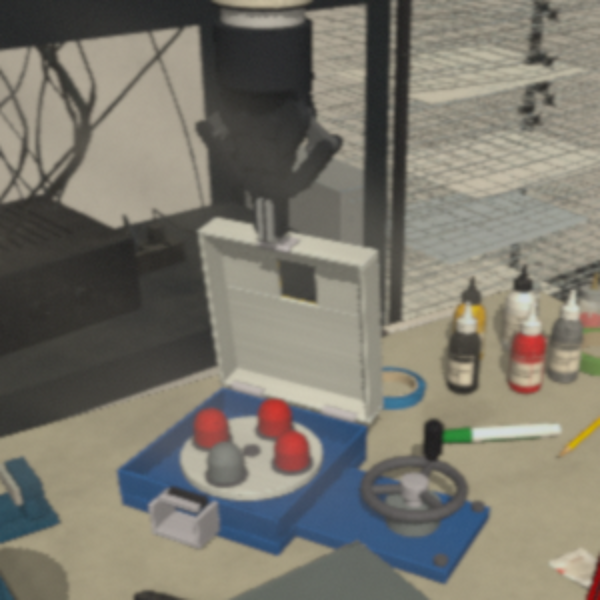

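The fingers are at the top edge (270,240) and the cover is leaning forward, so I'll keep following the arc.

>>> carry_out([
  [0, 0.007, 0, 0.001, 0],
  [0, 0.013, 0, 0.003, 0],
  [0, 0.02, 0, 0.005, 0],
  [0, 0.026, 0, 0.007, 0],
  [0, 0.032, 0, 0.01, 0],
  [0, 0.038, 0, 0.013, 0],
  [0, 0.045, 0, 0.016, 0],
  [0, 0.051, 0, 0.019, 0],
])

```text
t: 10.4
tcp_pos: [473.7, 295.3, 170.5]
ee_rot: [0.644, -3.075, 0.0]
force: [-0.2, 0.7, 0.7]
opening: 0.002
grip_force: 0.0
```

>>> carry_out([
  [0, 0.006, 0, 0.004, 0],
  [0, 0.012, 0, 0.007, 0],
  [0, 0.017, 0, 0.012, 0],
  [0, 0.022, 0, 0.016, 0],
  [0, 0.028, 0, 0.021, 0],
  [0, 0.033, 0, 0.025, 0],
  [0, 0.037, 0, 0.031, 0],
  [0, 0.042, 0, 0.036, 0],
])

```text
t: 11.2
tcp_pos: [435.5, 278.6, 134.4]
ee_rot: [-0.644, 3.075, 0.0]
force: [-1.0, -1.0, -0.0]
opening: -0.003
grip_force: 0.0
```

```bash
python3 - <<'E'
from h import *
s=observe(); print(s['t'],tofix(s['tcp_pos']),s['tcp_pos'],s['force'])
c=snap('top','t4')
v,u=np.mgrid[:480,:640]; z=c['z_map']
P=np.stack([(u-c['cx'])/c['fx']*z,(v-c['cy'])/c['fy']*z,z,0*z+1],-1)@c['world_from_camera'].T
q=tofix(P)
for y in(-70,-55,55,70):
    m=(abs(q[...,1]-y)<5)&(q[...,0]>-90)&(q[...,0]<80)&(P[...,2]>65)&(P[...,2]<180)
    if m.sum()>5: print(y,m.sum(),np.polyfit(q[...,0][m],P[...,2][m],1),q[...,0][m].min())
c=snap('scene','s4'); cv2.imwrite('pics/s4c.png',cv2.resize(c['color'][120:320,150:350],(600,600)))
E
```

```text
11.2 [-34.16935125  -0.08511239] [435.52798994 278.60945914 134.367176  ] [-1.02310515 -0.98670497 -0.03763412]
```

View pics/s4c.png

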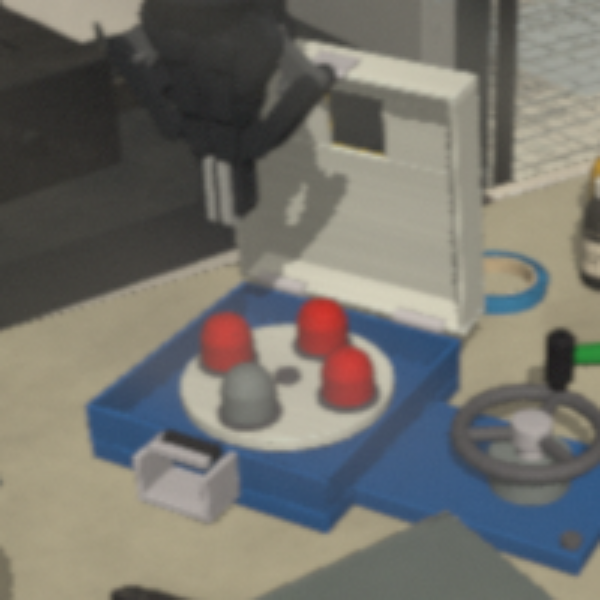

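```bash
python3 - <<'E'
from h import *
c=dict(np.load('s3.npz')); W=np.linalg.inv(c['world_from_camera'])
def pr(p): q=W@np.r_[p,1]; return (c['cx']+c['fx']*q[0]/q[2],c['cy']+c['fy']*q[1]/q[2],q[2])
print('s3 tcp',pr([520.7,316,190.1]),'s4 tcp',pr([435.5,278.6,134.4]))
for x,y,z in[(96,0,207),(66,0,204),(96,-82,207),(96,82,207),(85,0,40)]: print((x,y,z),pr(np.r_[toworld((x,y)),z]))
for n in('s3','s4'):
    c=dict(np.load(n+'.npz')); v,u=np.mgrid[:480,:640]; z=c['z_map']
    P=np.stack([(u-c['cx'])/c['fx']*z,(v-c['cy'])/c['fy']*z,z,0*z+1],-1)@c['world_from_camera'].T
    q=tofix(P)
    for y in(-70,-40):
      m=(abs(q[...,1]-y)<5)&(q[...,0]>30)&(q[...,0]<120)&(P[...,2]>60)&(P[...,2]<195); print(n,y,m.sum(),np.polyfit(P[...,2][m],q[...,0][m],1),np.polyval(np.polyfit(P[...,2][m],q[...,0][m],1),[60,190]))
    m=(abs(q[...,1])<25)&(abs(q[...,0]-[59,-34][n=='s4'])<22)&(P[...,2]>120); print('near finger',m.sum(),np.percentile(P[...,2][m],[0,2,50]) if m.any() else '')
E
```

```text
s3 tcp (np.float64(255.84320942309526), np.float64(151.87129869702153), np.float64(873.8342023348719)) s4 tcp (np.float64(227.62506564039916), np.float64(203.48206558010932), np.float64(832.976984081468))
(96, 0, 207) (np.float64(266.6495099192351), np.float64(135.55200350566798), np.float64(892.9073840073204))
(66, 0, 204) (np.float64(257.8431075599993), np.float64(142.82452758930705), np.float64(871.6716368817679))
(96, -82, 207) (np.float64(308.7604557292478), np.float64(144.19419713269252), np.float64(863.7829215673291))
(96, 82, 207) (np.float64(227.19890315126722), np.float64(127.45577636485365), np.float64(922.0318464473114))
(85, 0, 40) (np.float64(265.9664881183995), np.float64(220.9451705165062), np.float64(974.9518910733611))
s3 -70 8 [ -0.11668718 115.66394108] [108.66271019  93.4933766 ]
s3 -40 294 [-1.05118465e-01  1.15653443e+02] [109.34633545  95.68093505]
near finger 1888 [199.5375101  203.60868146 280.71969769]
s4 -70 9 [-1.02661889e-01  1.14040640e+02] [107.88092689  94.53488133]
s4 -40 290 [-1.08190893e-01  1.16011311e+02] [109.51985701  95.4550409 ]
near finger 1729 [156.03789337 162.47681688 225.65474313]
```

The fingertips sit about 18 mm behind the reported TCP, so they skimmed over the cover edge and the cover hasn't moved. I'll go back over it and come in lower.

>>> carry_out([
  [0, 0, 0, -0.05, 0],
  [0, 0, 0, -0.1, 0],
  [0, -0.045, 0, -0.1, 0],
  [0, -0.09, 0, -0.1, 0],
  [0, -0.135, 0, -0.1, 0],
  [0, -0.172, 0, -0.1, 0],
  [0, -0.172, 0, -0.06, 0],
  [0, -0.172, 0, -0.03, 0],
])

```text
t: 12.1
tcp_pos: [595.1, 348.5, 163.9]
ee_rot: [-0.644, 3.073, 0.001]
force: [-1.2, -1.3, -1.9]
opening: -0.001
grip_force: 0.0
```

>>> carry_out([
  [0, 0.005, 0, 0, 0],
  [0, 0.01, 0, 0, 0],
  [0, 0.015, 0, 0, 0],
  [0, 0.02, 0, 0, 0],
  [0, 0.025, 0, 0, 0],
  [0, 0.03, 0, 0, 0],
  [0, 0.034, 0, 0, 0],
  [0, 0.038, 0, 0, 0],
])

```text
t: 12.9
tcp_pos: [559.3, 333.0, 166.2]
ee_rot: [-0.644, 3.072, 0.001]
force: [1.7, 1.6, 2.9]
opening: -0.002
grip_force: 1.2
```

```bash
python3 - <<'E'
from h import *
s=observe(); print(s['t'],tofix(s['tcp_pos']),s['tcp_pos'],s['force'])
E
```

```text
12.9 [100.98974552   0.40288574] [559.28241248 332.95154674 166.2457191 ] [1.72905288 1.59131523 2.92602002]
```

```bash
python3 - <<'E'
from h import *
th=np.linspace(1.397,0.12,33); S=np.interp(th,[0.1,1.397],[158,141])
x=85-(S*np.cos(th)-30*np.sin(th))+11; w=40+S*np.sin(th)+30*np.cos(th)-18
Q=np.c_[x,w]; print(Q[[0,8,16,24,32]].round(1))
for k in(0,8,16,24): d=Q[k+1:k+9]-Q[k]; print((-d).round(0).astype(int).tolist())
E
```

```text
[[101.2 166.1]
 [ 53.7 164.1]
 [  8.2 146.5]
 [-30.2 114.5]
 [-57.   70.7]]
[[6, -1], [12, -1], [18, -1], [24, -1], [30, -1], [36, 0], [42, 1], [47, 2]]
[[6, 1], [12, 3], [18, 5], [23, 7], [29, 9], [35, 12], [40, 15], [45, 18]]
[[5, 3], [10, 7], [16, 10], [20, 14], [25, 18], [30, 23], [34, 27], [38, 32]]
[[4, 5], [8, 10], [12, 15], [15, 21], [18, 26], [21, 32], [24, 38], [27, 44]]
```

>>> carry_out([
  [0, 0.006, 0, -0.001, 0],
  [0, 0.012, 0, -0.001, 0],
  [0, 0.018, 0, -0.001, 0],
  [0, 0.024, 0, -0.001, 0],
  [0, 0.03, 0, -0.001, 0],
  [0, 0.036, 0, 0, 0],
  [0, 0.042, 0, 0.001, 0],
  [0, 0.047, 0, 0.002, 0],
])

```text
t: 13.7
tcp_pos: [514.9, 313.4, 162.7]
ee_rot: [0.644, -3.075, 0.0]
force: [1.3, 0.6, -0.7]
opening: -0.002
grip_force: 0.7
```

>>> carry_out([
  [0, 0.006, 0, 0.001, 0],
  [0, 0.012, 0, 0.003, 0],
  [0, 0.018, 0, 0.005, 0],
  [0, 0.023, 0, 0.007, 0],
  [0, 0.029, 0, 0.009, 0],
  [0, 0.035, 0, 0.012, 0],
  [0, 0.04, 0, 0.015, 0],
  [0, 0.045, 0, 0.018, 0],
])

```text
t: 14.5
tcp_pos: [473.9, 295.4, 144.7]
ee_rot: [0.644, -3.075, 0.0]
force: [1.8, 1.1, 1.1]
opening: 0.002
grip_force: 0.5
```

```bash
python3 - <<'E'
from h import *
s=observe(); print(s['t'],tofix(s['tcp_pos']),s['tcp_pos'],s['force'])
c=snap('scene','s5'); cv2.imwrite('pics/s5c.png',cv2.resize(c['color'][120:320,150:350],(600,600)))
E
```

```text
14.5 [7.68635685 0.05435987] [473.85657429 295.42728822 144.65017998] [1.78079137 1.07119286 1.08584723]
```

View pics/s5c.png

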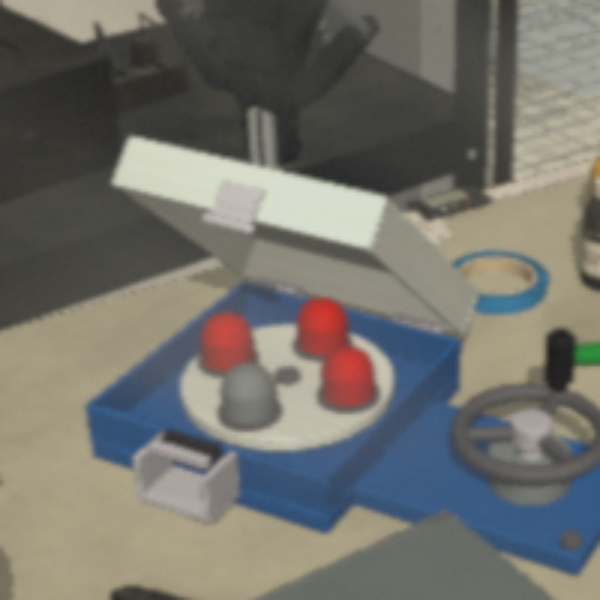

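The cover is coming down ahead of the fingers, now about half shut with the fingertips behind its edge at (263,150). Next is the rest of the arc.

>>> carry_out([
  [0, 0.005, 0, 0.003, 0],
  [0, 0.01, 0, 0.007, 0],
  [0, 0.016, 0, 0.01, 0],
  [0, 0.02, 0, 0.014, 0],
  [0, 0.025, 0, 0.018, 0],
  [0, 0.03, 0, 0.023, 0],
  [0, 0.034, 0, 0.027, 0],
  [0, 0.038, 0, 0.032, 0],
])

```text
t: 15.35
tcp_pos: [439.1, 280.2, 112.5]
ee_rot: [0.644, -3.075, 0.0]
force: [0.7, 0.3, 0.9]
opening: 0.001
grip_force: 0.5
```

>>> carry_out([
  [0, 0.004, 0, 0.005, 0],
  [0, 0.008, 0, 0.01, 0],
  [0, 0.012, 0, 0.015, 0],
  [0, 0.015, 0, 0.021, 0],
  [0, 0.018, 0, 0.026, 0],
  [0, 0.021, 0, 0.032, 0],
  [0, 0.023, 0, 0.036, 0],
  [0, 0.024, 0, 0.039, 0],
])

```text
t: 16.15
tcp_pos: [417.0, 270.5, 73.3]
ee_rot: [0.644, -3.074, 0.0]
force: [0.0, -0.8, 0.6]
opening: 0.001
grip_force: 0.4
```

```bash
python3 - <<'E'
from h import *
s=observe(); print(s['t'],tofix(s['tcp_pos']),s['tcp_pos'],s['force'])
c=snap('scene','s6'); v,u=np.mgrid[:480,:640]; z=c['z_map']
P=np.stack([(u-c['cx'])/c['fx']*z,(v-c['cy'])/c['fy']*z,z,0*z+1],-1)@c['world_from_camera'].T
q=tofix(P); m=(abs(q[...,1]+65)<12)&(q[...,0]>-60)&(q[...,0]<70)&(P[...,2]>55)&(P[...,2]<120)
print(m.sum(),np.polyfit(q[...,0][m],P[...,2][m],1))
cv2.imwrite('pics/s6c.png',cv2.resize(c['color'][120:320,150:350],(600,600)))
E
```

```text
16.15 [-54.3802664   -0.16907107] [417.02684504 270.47338039  73.31832793] [ 0.01263027 -0.8324603   0.5858275 ]
415 [-0.17723337 84.75249268]
```

View pics/s6c.png

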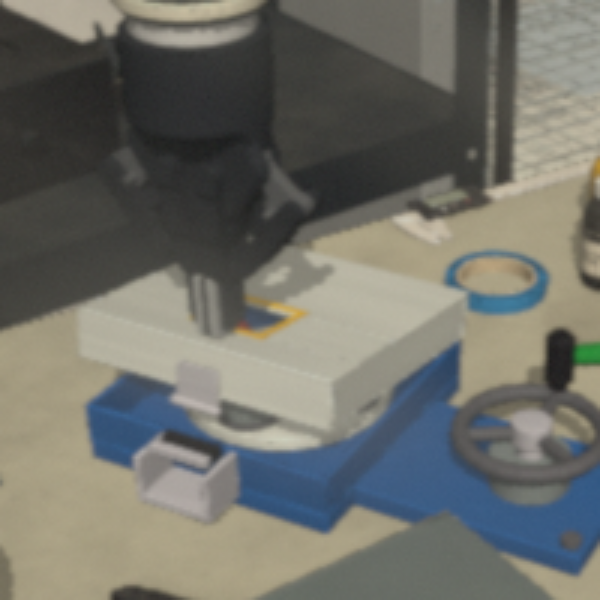

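>>> carry_out([
  [0, 0.003, 0, 0.003, 0],
  [0, 0.006, 0, 0.006, 0],
  [0, 0.008, 0, 0.009, 0],
  [0, 0.009, 0, 0.012, 0],
  [0, 0.009, 0, 0.013, 0],
])

```text
t: 16.7
tcp_pos: [408.7, 266.8, 60.4]
ee_rot: [0.644, -3.074, 0.0]
force: [0.1, -1.0, 0.4]
opening: 0.0
grip_force: 0.4
```

>>> carry_out([
  [0, 0, 0, 0.001, 0],
  [0, 0, 0, 0.002, 0],
  [0, 0, 0, 0.003, 0],
  [0, 0, 0, 0.004, 0],
  [0, 0, 0, 0.004, 0],
])

```text
t: 17.2
tcp_pos: [409.1, 267.0, 57.9]
ee_rot: [0.644, -3.074, 0.0]
force: [-2.7, -2.1, 8.5]
opening: 0.001
grip_force: 4.2
```

>>> carry_out([
  [0, 0, 0, 0.001, 0],
  [0, 0, 0, 0.002, 0],
  [0, 0, 0, 0.003, 0],
  [0, 0, 0, 0.003, 0],
])

```text
t: 17.6
tcp_pos: [408.3, 266.7, 54.0]
ee_rot: [0.644, -3.073, 0.001]
force: [-3.8, -2.0, 4.4]
opening: 0.001
grip_force: 2.2
```

>>> carry_out([
  [0, 0, 0, 0.001, 0],
  [0, 0, 0, 0.002, 0],
  [0, 0, 0, 0.002, 0],
])

```text
t: 17.9
tcp_pos: [409.5, 267.2, 51.6]
ee_rot: [-0.644, 3.074, 0.0]
force: [-0.1, 0.4, -0.0]
opening: -0.004
grip_force: 0.0
```

>>> carry_out([
  [0, 0, 0, 0.001, 0],
  [0, 0, 0, 0.002, 0],
  [0, 0, 0, 0.002, 0],
])

```text
t: 18.2
tcp_pos: [409.2, 267.0, 49.6]
ee_rot: [0.644, -3.074, 0.0]
force: [-0.1, -0.6, -0.1]
opening: 0.002
grip_force: 0.0
```

>>> carry_out([
  [0, 0, 0, 0.001, 0],
  [0, 0, 0, 0.002, 0],
  [0, 0, 0, 0.002, 0],
])

```text
t: 18.5
tcp_pos: [409.1, 267.0, 47.7]
ee_rot: [0.644, -3.074, 0.0]
force: [0.3, -0.8, 0.0]
opening: -0.006
grip_force: 0.0
```

```bash
python3 - <<'E'
from h import *
s=observe(); print(s['t'],tofix(s['tcp_pos']),s['tcp_pos'],s['force'])
c=snap('scene','s7'); v,u=np.mgrid[:480,:640]; z=c['z_map']
P=np.stack([(u-c['cx'])/c['fx']*z,(v-c['cy'])/c['fy']*z,z,0*z+1],-1)@c['world_from_camera'].T
q=tofix(P); m=(abs(q[...,1]+65)<12)&(q[...,0]>-60)&(q[...,0]<70)&(P[...,2]>55)&(P[...,2]<120)
print(m.sum(),np.polyfit(q[...,0][m],P[...,2][m],1))
E
```

```text
18.5 [-62.99292959  -0.19750192] [409.13985227 267.01301616  47.68968443] [ 0.30158719 -0.80803617  0.04484687]
570 [1.52355414e-03 6.90470120e+01]
```

The cover is flat (slope 0.0015, height 69 mm), so it has snapped shut. I'll lift off and check from above.

>>> carry_out([
  [0, 0, 0, -0.03, 0],
  [0, 0, 0, -0.07, 0],
  [0, 0, 0, -0.11, 0],
  [0, 0, 0, -0.15, 0],
  [0, 0, 0, -0.18, 0],
  [0, 0, 0, -0.18, 0],
  [0, 0, 0, -0.18, 0],
])

```text
t: 19.25
tcp_pos: [409.7, 267.4, 228.7]
ee_rot: [-0.644, 3.073, 0.001]
force: [-0.7, 0.7, -0.2]
opening: -0.001
grip_force: 0.0
```

```bash
python3 - <<'E'
from h import *
print(observe()['tcp_pos'])
c=snap('scene','s8'); v,u=np.mgrid[:480,:640]; z=c['z_map']
P=np.stack([(u-c['cx'])/c['fx']*z,(v-c['cy'])/c['fy']*z,z,0*z+1],-1)@c['world_from_camera'].T
q=tofix(P); m=(abs(q[...,1]+65)<12)&(q[...,0]>-60)&(q[...,0]<70)&(P[...,2]>55)&(P[...,2]<120)
print(m.sum(),np.polyfit(q[...,0][m],P[...,2][m],1))
cv2.imwrite('pics/s8c.png',cv2.resize(c['color'][120:320,150:350],(600,600)))
E
```

```text
[409.73184151 267.36194671 228.74439121]
554 [3.13774881e-04 6.91681672e+01]
```

View pics/s8c.png

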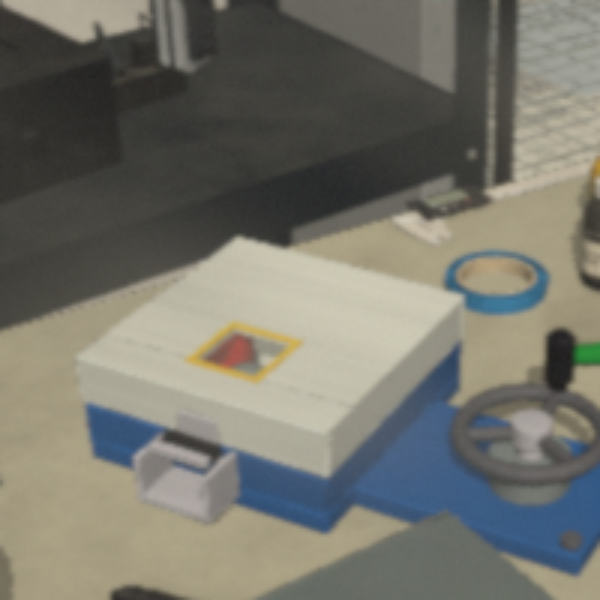

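The cover is down in the catch, the knob (560,350) is unmoved and the window shows red and grey at an angle. I'll check the window colour from overhead.

```bash
python3 - <<'E'
from h import *
c=snap('top','t9'); W=np.linalg.inv(c['world_from_camera'])
for d in[(0,0),(10,0),(-10,0),(0,10),(0,-10)]:
    p=W@np.r_[toworld((-32+d[0],d[1])),65,1]; u=int(c['cx']+c['fx']*p[0]/p[2]); v=int(c['cy']+c['fy']*p[1]/p[2]); print(d,(u,v),c['color'][v,u],pt(c,u,v))
E
```

```text
(0, 0) (263, 288) [81 85 53] [434.3027474  220.7861997  642.31245582]
(10, 0) (261, 283) [76 80 48] [439.03283913 222.69241011 641.57308007]
(-10, 0) (265, 293) [82 88 54] [429.58828896 219.13084989 640.64902688]
(0, 10) (259, 290) [79 83 50] [432.51434427 224.84317671 639.82816401]
(0, -10) (268, 286) [ 92 104  93] [436.11293305 216.36432979 639.18813591]
```

The arm blocks the overhead view, so I'll move it aside to the left.

>>> carry_out([
  [0, 0, 0.045, 0, 0],
  [0, 0, 0.09, 0, 0],
  [0, 0, 0.135, 0, 0],
  [0, 0, 0.18, 0, 0],
  [0, 0, 0.22, 0, 0],
  [0, 0, 0.25, 0, 0],
  [0, 0, 0.25, 0, 0],
  [0, 0, 0.25, 0, 0],
])

```text
t: 20.15
tcp_pos: [307.9, 495.3, 225.5]
ee_rot: [0.646, -3.072, 0.005]
force: [-0.0, -0.2, -0.1]
opening: 0.003
grip_force: 0.0
```

```bash
python3 - <<'E'
from h import *
print(observe()['tcp_pos'])
c=snap('top','t10'); W=np.linalg.inv(c['world_from_camera'])
for d in[(0,0),(10,0),(-10,0),(0,10),(0,-10),(0,40)]:
    p=W@np.r_[toworld((-32+d[0],d[1])),65,1]; u=int(c['cx']+c['fx']*p[0]/p[2]); v=int(c['cy']+c['fy']*p[1]/p[2]); print(d,(u,v),c['color'][v,u],pt(c,u,v))
E
```

```text
[307.87237275 495.30083401 225.47791118]
(0, 0) (263, 288) [90 96 96] [438.20433717 281.49160577  61.31753619]
(10, 0) (261, 283) [50 52 52] [447.89089656 286.29287197  50.99342061]
(-10, 0) (265, 293) [61 64 64] [428.68140237 278.17415926  57.69972222]
(0, 10) (259, 290) [61 64 64] [434.61157743 290.29645631  50.80712351]
(0, -10) (268, 286) [93 98 97] [441.82512565 272.21272284  58.61761509]
(0, 40) (244, 297) [157 164 163] [421.98395166 316.49944515  70.3823014 ]
```

The grey cap is in the window (top at 61 mm, grey pixels) and the cover is shut at 70 mm, so I'll hand in.

```bash
python3 -c "
from plant import *
print(job_done())"
```

```text
the job is handed in; nothing more can be done
None
```

The job is handed in: the camera checks showed the grey cap in the window and the cover held flat shut by its catch, with the arm clear, and I saw no bystander disturbed; the judge gave no verdict.

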